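# Clamp a vial rack on the bench shaker

## Task

Get the vial rack ready for shaking: push the rack along its guides until it is fully home against the end fence, then push the toggle clamp's handle over, outward and down, until it snaps past its dead point and stays locked with the clamp foot on the rack. Use the fingertips only: push gently, do not grip or lift anything, keep the vials standing in the rack, and leave the things around the shaker alone.

Things in the scene. Friction and masses are not known exactly. Their poses are not given: they have to be found in the camera images.
- shaker: White bench shaker, fixed, 212 x 208 mm, with an aluminium platform 236 (x) x 232 (y) mm, its top 58 mm above the table. Origin on the table under its centre; x from its control panel to the end fence, y left, z up. Nest for the rack centred on y = +35 mm: two guide rails along x, 12 mm high, 100 mm apart; fence face at x = +95 mm, 24 mm high. Toggle clamp right of the nest, base y = -31 to -85 mm.
- rack_seat (a point): Point on the platform (shaker frame x +40, y +35, z 58 mm) where the rack's origin lies when the rack is fully home; axes as the shaker's.
- vial_rack: Loose white rack, about 0.3 kg, between the rails (2 mm play each side); slides under 3 to 8 N. Block 110 x 96 x 34 mm, on its front a label ledge 30 mm long, 22 mm high: x = -85 mm (flat front face, to push) to +55 mm (rear face). Origin on its underside, below the spot where the clamp foot lands; x to the fence. Holes at x = +-30, y = -29, 0, 29 mm; three hold vials. Starts 24 to 46 mm short.
- clamp_handle (a joint): Handle angle, rad: 0 open (75 degrees above level), grows as the handle goes outward (shaker's -y) and down, turning about the shaker's x axis at handle_hinge. Moves easily (1 to 2 N at the grip) to 0.81, where the foot meets the rack, then resists by up to 0.5 N m (6 N at the grip); dead point 1.05; beyond it snaps to its stop, locked, at 1.17 (8 degrees above level).
- handle_hinge (a point): Pivot of the clamp handle, in the clamp's upright plane: x +40, y -67 mm in the shaker's frame, 16 mm above the platform.
- handle_tip (a point): Free end of the straight clamp handle, on its centre line, 104 mm from the pivot. Round black grip, 17 mm thick, from 38 to 104 mm from the pivot. With the clamp open the tip is about 0.175 m above the table, and between grip and raised clamp bar (bar 57 degrees above level) the fingers have some 50 mm of room.
- clamp_foot: Sprung spindle with a round rubber foot, 17 mm across, at the end of the clamp bar, in the plane shaker x = +40 mm. It comes down on the middle of the rack, between its two rows of vials, and presses with about 11 N when locked; if the rack is not home it comes down on a vial. Origin on the bar's centre line, 26 mm above the foot's underside.
- vial0: Loose vial with a black cap, 22 mm across, 54 mm tall, in the rack's hole at (-30, +0) mm; stands 26 mm deep, its top 62 mm above the platform. Origin at the centre of its underside.
- vial1: Loose vial with a black cap, 22 mm across, 54 mm tall, in the rack's hole at (+30, -29) mm; stands 26 mm deep, its top 62 mm above the platform. Origin at the centre of its underside.
- vial2: Loose vial with a black cap, 22 mm across, 54 mm tall, in the rack's hole at (+30, +0) mm; stands 26 mm deep, its top 62 mm above the platform. Origin at the centre of its underside.
- buffer_bottle: Round white buffer bottle with a blue cap, 50 mm across, 100 mm tall, loose on the table to the left of the shaker. Origin under its centre. Leave alone.
- second_bottle: Round white buffer bottle with a yellow cap, 50 mm across, 100 mm tall, loose on the table behind and to the right of the shaker, about 100 mm beyond the clamp's plane. Origin under its centre. Leave alone.
- stir_bar: White stirring bar lying on the table to the right of the shaker, about 115 mm on the robot's side of the clamp's plane. 40 mm long (its y), 8 mm thick. Origin under its centre. Leave alone.
- blue_cap: Blue screw cap, 52 mm across, 30 mm tall, loose on the table in front of the shaker. Origin under its centre. Leave alone.
Not all that is in view belongs to the job. Leave any red look-alike of the vial_rack alone.

How it is judged:
By the outcome, as a careful person would: the job done as asked, in the order asked, and still so for the second after the job is handed in, with the robot touching nothing.
It also fails if it takes over 48 s, if anything falls off the work surface, if the arm or the gripper's body presses on something with over 40 N, if the wrist force passes 120 N, or if a joint passes its speed limit or range.

## Robot

A 6-joint arm with a two-finger parallel gripper is mounted at the origin on a cart in front of the work surface, level with it; the furniture and walls round the work are solid. World frame = base frame: x ahead of the robot, y to its left, z up, the work surface at z = 0. Lengths are in mm, angles in rad, forces in N, time in s.
With the tool pointing down it reaches from about 350 to 875 mm from the base axis. Payload 4.2 kg.
Tool frame: the origin (TCP) lies at the very end of the fingers, on their centre line; the grasp point (between the pads) lies 19 mm behind it; z points along the fingers, y is the line along which they close (so a half turn about z gives the same grasp; the last joint's range is limited). The gripper opens to 85 mm and grips with 20 to 120 N. Pads are 22 mm wide; open, the fingers measure 114 mm over their backs; the gripper's body (76 mm by 85 mm) begins 54 mm behind the grasp point. The pads swing forward as they close: fully open they stand 13 mm farther back than shut.
Start: joints at [1.581, 0.385, 0.008, 0, -1.194, -0.259], TCP at [153.869, 605.742, 231.312] pointing down, gripper open.
Joint ranges: [-3.14, 3.14], [-1.21, 2.06], [-1.07, 1.41], [-3.16, 2.05], [-2.99, -0.16], [-3.1, 3.1]. Speed limits (rad/s): [2.79, 2.79, 3.14, 3.14, 3.14, 3.14].

## Interface

Orientations are given as a unit quaternion [x, y, z, w].
In Python, from bench import arm, optics gives the robot as it stands. The module is installed in compiled form; this text tells all that it offers.
- The arm moves only by the tool step_arm, never from a script. Its argument "motion" is a list of rows, each an object with "dr": the turn, a rotation vector about the tool's x, y, z in units of 8 degrees (1.0 is 8 degrees), a list of three; "slide": the shift along the tool's x, y, z in mm, a list of three; "jaw": the finger opening in mm, from 0 to 85.4. A call has exactly 8 rows; each row is the pose to reach, as a shift and turn from the pose commanded when the call began, along the tool's axes at that moment; what a row does not reach only later rows make up. A row lasts 1/8 s, in which the tool goes at most 62.5 mm and 10.7 degrees, less where a joint would pass 70% of its speed; a pose out of reach is approached as far as the arm can. A call with a gripper value outside its range is refused whole. The fingers move at their own pace and stop on an object; the grip force is fixed at half the most. Time passes only in rows, so rows that repeat a pose let the fingers close, or fill a call up. It gives the time, the measured TCP pose, the force, the opening and the grip force at its end, in the units of the state.
- arm.read_state(): the state, without advancing time (a new reading comes with each control period).
- optics.get_image(name): name is "scene" or "top" or "wrist"; returns the picture (384x512x3 uint8, blue, green, red); there is no depth.
- optics.camera_info(name): a dict with "camera_matrix" (3x3 intrinsics, pixels), "k1" (the pictures are not rectified: a ray, as slopes to the right and down, at radius r is drawn at 1 + k1 r^2 times it, then the intrinsics apply), "view" (4x4, takes a point from world to camera coordinates); the wrist camera has in their place "T_tool_cam" (4x4, takes a point from camera to tool coordinates, whose origin is the TCP and whose axes are the flange's). Camera axes: x right, y up, looking along -z (the intrinsics and any distortion apply to the point x, -y, -z); pixel columns grow to the right and rows downward; lengths in mm; the calibration is good to about 2 mm. A picture is of the moment at which its call begins: read the wrist's pose just before it. camera_info takes no time and is no camera call.
- arm.job_done(): hands the job in; it is judged then, once.
The state is a dict: "clock": time; "joints": joint angles; "joint_vel": joint speeds; "joint_efforts": joint torques, N m; "position": TCP position; "ee_rot": TCP orientation; "contact_force": force on the tool from outside, world axes, zero at the start; "wrist_torque": the same for the moment, N m; "gripper_width": finger opening in mm; "grasp_force": force on a finger pad.
Only numpy, scipy, OpenCV 4.12 (cv2) and the standard library are available. Lean on these libraries where they do the work, as an engineer would, in place of code of your own. Each camera call takes 0.05 s, during which the arm holds its last target. There are 200 camera calls.

## Working session

There is one attempt and no reset: what is moved stays moved. The work goes in short steps, Python scripts to look and compute and a tool call to move; the robot and the scene stay as the last step left them, time stands still between calls to the robot, and variables do not carry over. Pictures are saved under pics/ and viewed, at most 10 in all, crops included, and the job is handed in when it is done.

Besides the shell and the picture viewer there is one more tool, called after "Call:" by a JSON object that holds its "fn" and its "kwargs". step_arm: Moves the arm, as the interface text tells. Its arguments: {"type":"object","properties":{"motion":{"type":"array","items":{"type":"object","properties":{"dr":{"type":"array","items":{"type":"number"}},"slide":{"type":"array","items":{"type":"number"}},"jaw":{"type":"number"}}}}},"required":["motion"]}

```bash
mkdir -p pics
cat > h.py <<'E'
import numpy as np, cv2
from bench import arm, optics
from scipy.spatial.transform import Rotation as R
def cam(n):
    c=optics.camera_info(n)
    return np.array(c["camera_matrix"]),c["k1"],np.array(c["view"]) if "view" in c else np.array(c["T_tool_cam"])
def ray(n,u,v):
    K,k,V=cam(n)
    p=cv2.undistortPoints(np.array([[[u,v]]],float),K,np.array([k,0,0,0.]))[0,0]
    M=np.linalg.inv(V)
    return M[:3,3],M[:3,:3]@np.array([p[0],-p[1],-1])
def onz(n,u,v,z):
    o,d=ray(n,u,v); return o+d*(z-o[2])/d[2]
def proj(n,P):
    K,k,V=cam(n); c=V[:3,:3]@np.array(P,float)+V[:3,3]
    a=np.array([c[0],-c[1]])/-c[2]; a*=1+k*(a@a); return K[:2,:2]@a+K[:2,2]
def two(n1,p1,n2,p2):
    o,d=ray(n1,*p1);q,e=ray(n2,*p2)
    s=np.linalg.lstsq(np.c_[d,-e],q-o,rcond=None)[0]
    a,b=o+d*s[0],q+e*s[1]; return (a+b)/2,np.linalg.norm(a-b)
E
python3 - <<'E'
from h import *
for n in("scene","top"):
    im=optics.get_image(n); cv2.imwrite(f"pics/{n}0.png",im)
    print(n,cam(n)[1],np.linalg.inv(cam(n)[2]).round(2).tolist())
s=arm.read_state();print({k:np.round(v,3).tolist() for k,v in s.items()})
a=cv2.resize(cv2.imread("pics/scene0.png"),(800,600));cv2.imwrite("pics/s0.png",a)
a=cv2.resize(cv2.imread("pics/top0.png"),(800,600));cv2.imwrite("pics/t0.png",a)
E
```

```text
scene -0.08122217778060405 [[0.78, 0.31, -0.55, 92.41], [-0.63, 0.38, -0.68, -593.36], [-0.0, 0.87, 0.49, 562.15], [0.0, 0.0, 0.0, 1.0]]
top -0.1235902222657261 [[0.03, 0.99, -0.17, 421.76], [-1.0, 0.03, 0.01, 14.6], [0.01, 0.17, 0.99, 962.96], [0.0, 0.0, 0.0, 1.0]]
{'clock': 0.1, 'joints': [1.581, 0.385, 0.007, -0.0, -1.194, -0.259], 'joint_vel': [-0.0, -0.003, 0.003, 0.001, 0.002, -0.001], 'joint_efforts': [-0.0, -39.332, 18.893, 4.198, -0.003, 0.0], 'position': [153.752, 605.244, 230.327], 'ee_rot': [0.992, -0.124, -0.0, 0.001], 'contact_force': [0.468, 0.931, 0.23], 'wrist_torque': [-0.034, 0.031, -0.021], 'grasp_force': 0.0, 'gripper_width': 85.478}
```

View pics/s0.png

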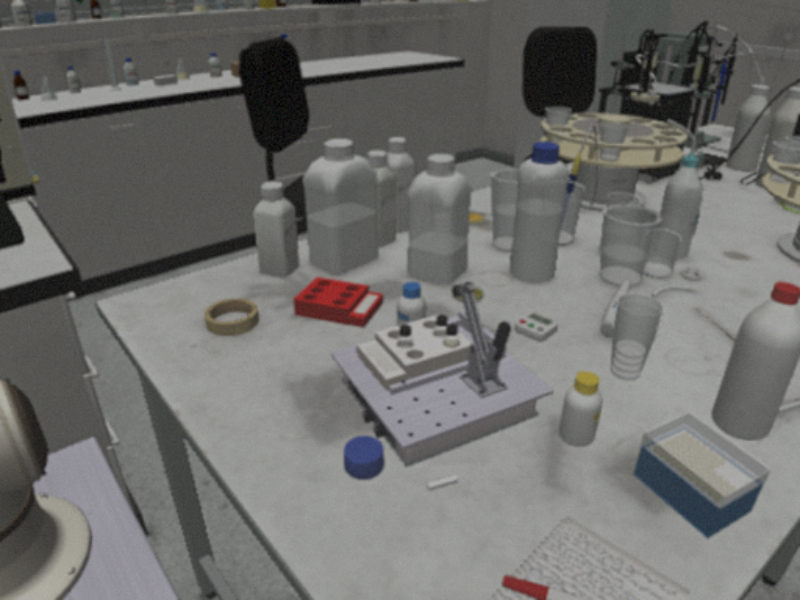

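View pics/t0.png

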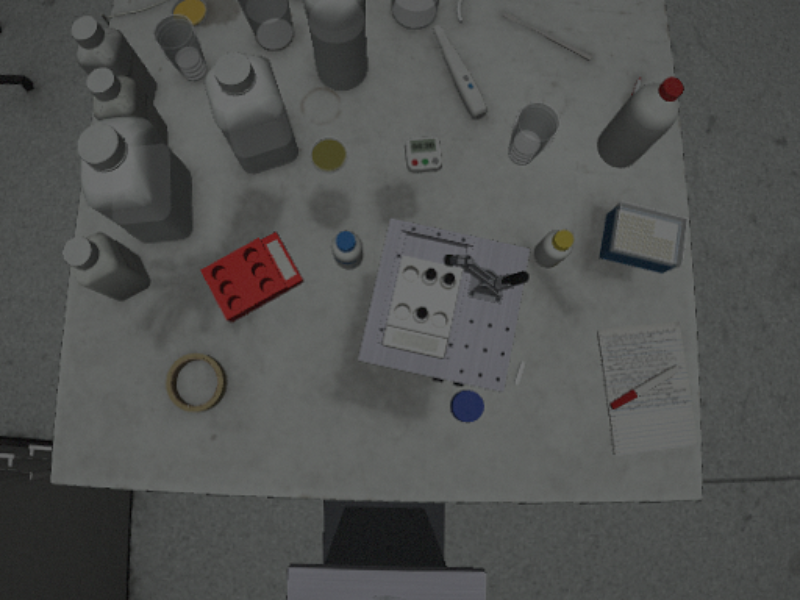

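Scene view shows the white rack with three vials on the shaker (about 430,345) and a red rack look-alike (340,300), which I leave alone. In the top view the shaker platform corners are about (392,219), (528,245), (500,390), (358,360), with the handle tip near (518,279). I'll enlarge the shaker to confirm and refine this.

Run:
```python
from h import *
a=cv2.imread("pics/top0.png")[130:260,220:360]
a=cv2.convertScaleAbs(cv2.resize(a,None,fx=4.5,fy=4.5,interpolation=cv2.INTER_CUBIC),alpha=1.7)
cv2.imwrite("pics/tc.png",a)
```

```text
(no output)
```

View pics/tc.png

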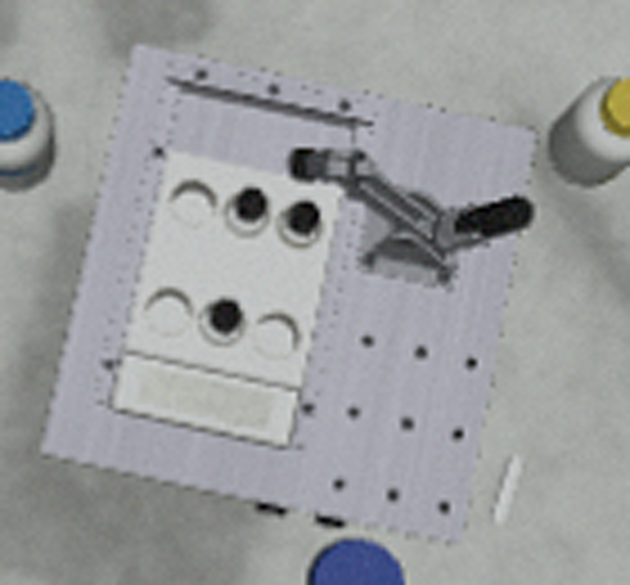

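The crop confirms the white rack: vials at (250,205), (302,218), (226,316), and its ledge front edge runs (113,408) to (291,446). Platform corners are (137,45), (537,128), (462,543), (42,455). The grip tip is at (522,212).

```bash
cat >> h.py <<'E'
def fit(A,B):  # 2D rigid A->B
    a,b=A.mean(0),B.mean(0); H=(A-a).T@(B-b); th=np.arctan2(H[0,1]-H[1,0],H[0,0]+H[1,1])
    r=np.array([[np.cos(th),-np.sin(th)],[np.sin(th),np.cos(th)]]); return th,r,b-r@a
E
python3 - <<'E'
from h import *
f=lambda p:(p[0]/4.5+220-.4,p[1]/4.5+130-.4)
c=[(137,45),(537,128),(462,543),(42,455)]
W=np.array([onz("top",*f(p),58)[:2] for p in c])
S=np.array([[118,116],[118,-116],[-118,-116],[-118,116]],float)
th,r,t=fit(S,W); print("shaker",np.degrees(th),t,(S@r.T+t-W).round(1).tolist())
sh=lambda P:(np.array(P)[:2]-t)@r
for nm,p,z in[("ledgeL",(113,408),80),("ledgeR",(291,446),80),("v0",(226,316),120),("v1",(302,218),120),("v2",(250,205),120),("tip",(522,212),172),("foot",(305,163),140),("stir",(508,488),5),("bluecap",(356,585),30),("ycap",(622,105),100),("bcap",(12,108),100)]:
    P=onz("top",*f(p),z); print(nm,P.round(),sh(P).round(1))
g=lambda p:(p[0]*.64,p[1]*.64)
print("scene corner proj",[ (proj("scene",[*(r@s+t),58])/.64).round().tolist() for s in S])
print(two("top",f((522,212)),"scene",g((502,326))))
th_=75*np.pi/180
hw=lambda y,z,x=40:[*(r@np.array([x,y])+t),z]
tp=hw(-67-104*np.cos(th_),74+104*np.sin(th_)); print("tip expected",np.round(tp),(proj("top",tp)-[220,130])*4.5,proj("scene",tp)/.64)
E
```

```text
shaker -10.661041214436318 [575.56289241 -81.87423664] [[1.3, 1.5], [-0.6, -0.5], [-0.9, -1.0], [0.2, -0.1]]
ledgeL [505.  17.  80.] [-87.4  83.7]
ledgeR [488. -78.  80.] [-87.3 -12.2]
v0 [550. -40. 120.] [-33.2  36.7]
v1 [602. -78. 120.] [25.   8.7]
v2 [608. -51. 120.] [26.  36.2]
tip [ 597. -180.  172.] [ 39.  -92.3]
foot [626. -77. 140.] [48.6 14. ]
stir [ 472. -211.    5.] [ -78.1 -145.9]
bluecap [ 415. -120.   30.] [-150.4  -67. ]
ycap [ 674. -254.  100.] [ 128.1 -150.6]
bcap [661.  75. 100.] [ 55.4 169.6]
scene corner proj [[460.0, 314.0], [553.0, 389.0], [402.0, 446.0], [328.0, 351.0]]
(array([ 596.144376  , -179.32851159,  169.96218297]), np.float64(2.846877921370541))
tip expected [ 597. -182.  174.] [524.99709689 207.92720752] [505.49148246 322.99788266]
```

Shaker pose: origin (575.6, -81.9), yaw -10.7°; the expected handle tip position agrees with both views. The rack is about 42 mm short. Next I'll work out the approach move.

```bash
cat >> h.py <<'E'
TH=np.radians(-10.66); RS=np.array([[np.cos(TH),-np.sin(TH)],[np.sin(TH),np.cos(TH)]]); T0=np.array([575.56,-81.87])
def sw(p): return np.array([*(RS@np.array(p[:2],float)+T0),p[2]])
def ws(p): return np.array([*((np.array(p[:2])-T0)@RS),p[2]])
def delta(*ps):
    s=arm.read_state(); q=R.from_quat(s["ee_rot"])
    print("now shaker",ws(s["position"]).round(1),"F",np.round(s["contact_force"],1),"clk",s["clock"],"w",s["gripper_width"])
    qt=R.from_euler("z",TH)*R.from_rotvec([np.pi,0,0]); print("turn",((q.inv()*qt).as_rotvec(degrees=True)/8).round(2))
    for p in ps: print(p,q.inv().apply(sw(p)-s["position"]).round(1))
E
python3 -c "
from h import *
delta((-125,35,180))"
```

```text
now shaker [-541.6  597.2  230.3] F [0.5 0.9 0.2] clk 0.1 w 85.47751103542872
turn [ 0.01 -0.   -0.45]
(-125, 35, 180) [451.1 534.8  51.5]
```

Call:
{"fn": "step_arm", "kwargs": {"motion": [{"dr": [0, 0, -0.45], "slide": [451, 535, 0], "jaw": 0}, {"dr": [0, 0, -0.45], "slide": [451, 535, 0], "jaw": 0}, {"dr": [0, 0, -0.45], "slide": [451, 535, 0], "jaw": 0}, {"dr": [0, 0, -0.45], "slide": [451, 535, 0], "jaw": 0}, {"dr": [0, 0, -0.45], "slide": [451, 535, 0], "jaw": 0}, {"dr": [0, 0, -0.45], "slide": [451, 535, 0], "jaw": 0}, {"dr": [0, 0, -0.45], "slide": [451, 535, 0], "jaw": 0}, {"dr": [0, 0, -0.45], "slide": [451, 535, 0], "jaw": 0}]}}

```text
clock: 1.1
position: [372.3, 154.0, 231.4]
ee_rot: [0.996, -0.092, 0.0, -0.0]
contact_force: [1.5, 0.0, 0.5]
gripper_width: -0.1
grasp_force: 0.0
```

```bash
python3 -c "
from h import *
delta((-125,35,150))"
```

```text
now shaker [-243.3  194.2  231.4] F [1.5 0.  0.5] clk 1.1 w -0.1172673290922169
turn [-0.   -0.    0.01]
(-125, 35, 150) [118.2 159.3  81.4]
```

Call:
{"fn": "step_arm", "kwargs": {"motion": [{"slide": [40, 50, 20], "jaw": 0}, {"slide": [80, 100, 40], "jaw": 0}, {"slide": [110, 150, 60], "jaw": 0}, {"slide": [110, 150, 80], "jaw": 0}, {"slide": [110, 150, 80], "jaw": 0}, {"slide": [110, 150, 80], "jaw": 0}, {"slide": [110, 150, 80], "jaw": 0}, {"slide": [110, 150, 80], "jaw": 0}]}}

```text
$.motion[0]: bad value
```

Run:
```python
from h import *
delta((-115,35,67),(-100,35,67))
im=optics.get_image("wrist"); cv2.imwrite("pics/w1.png",cv2.convertScaleAbs(im,alpha=1.4))
```

```text
now shaker [-243.3  194.2  231.4] F [1.5 0.  0.5] clk 1.1 w -0.1172673290922169
turn [-0.   -0.    0.01]
(-115, 35, 67) [128.2 159.4 164.4]
(-100, 35, 67) [143.2 159.4 164.4]
```

View pics/w1.png

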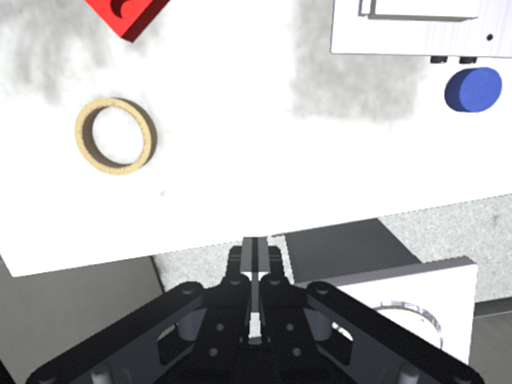

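The move was refused because every row needs "dr". The wrist view was therefore taken early; it shows the fingers shut and the platform edge level at (330–512, 53), so the yaw is right.

Call:
{"fn": "step_arm", "kwargs": {"motion": [{"dr": [0, 0, 0], "slide": [40, 50, 20], "jaw": 0}, {"dr": [0, 0, 0], "slide": [80, 100, 40], "jaw": 0}, {"dr": [0, 0, 0], "slide": [110, 150, 60], "jaw": 0}, {"dr": [0, 0, 0], "slide": [112, 152, 80], "jaw": 0}, {"dr": [0, 0, 0], "slide": [112, 152, 80], "jaw": 0}, {"dr": [0, 0, 0], "slide": [112, 152, 80], "jaw": 0}, {"dr": [0, 0, 0], "slide": [112, 152, 80], "jaw": 0}, {"dr": [0, 0, 0], "slide": [112, 152, 80], "jaw": 0}]}}

```text
clock: 2.15
position: [454.3, -13.4, 152.1]
ee_rot: [0.996, -0.092, 0.001, -0.0]
contact_force: [-0.7, -0.1, -0.5]
gripper_width: 0.1
grasp_force: 0.0
```

Run:
```python
from h import *
delta((-115,35,67),(-100,35,67))
im=optics.get_image("wrist"); cv2.imwrite("pics/w2.png",im)
```

```text
now shaker [-131.8   44.9  152.1] F [-0.7 -0.1 -0.5] clk 2.15 w 0.05340939152151099
turn [-0.01 -0.01  0.01]
(-115, 35, 67) [16.7 10.  85.2]
(-100, 35, 67) [31.7 10.  85.2]
```

View pics/w2.png

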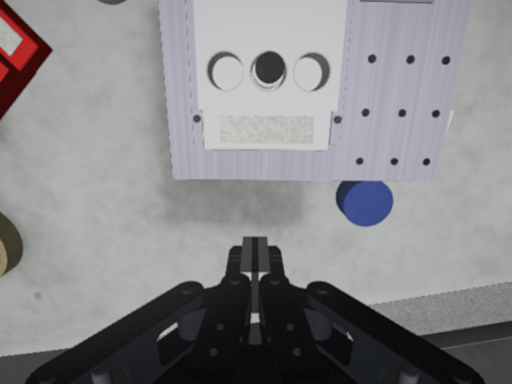

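Ledge front edge runs (204,150) to (330,152), square to the tool, with its centre about 10 mm to tool +y as computed. I'll go down in front of it.

Call:
{"fn": "step_arm", "kwargs": {"motion": [{"dr": [0, 0, 0], "slide": [8, 5, 20], "jaw": 0}, {"dr": [0, 0, 0], "slide": [16, 10, 45], "jaw": 0}, {"dr": [0, 0, 0], "slide": [16, 10, 70], "jaw": 0}, {"dr": [0, 0, 0], "slide": [16, 10, 84], "jaw": 0}, {"dr": [0, 0, 0], "slide": [20, 10, 84], "jaw": 0}, {"dr": [0, 0, 0], "slide": [24, 10, 84], "jaw": 0}, {"dr": [0, 0, 0], "slide": [27, 10, 84], "jaw": 0}, {"dr": [0, 0, 0], "slide": [30, 10, 84], "jaw": 0}]}}

```text
clock: 3.2
position: [482.3, -29.5, 67.9]
ee_rot: [0.996, -0.093, 0.001, -0.0]
contact_force: [0.5, 0.6, 0.0]
gripper_width: -0.0
grasp_force: 0.0
```

```bash
python3 -c "
from h import *
delta((-61,35,67))"
```

```text
now shaker [-101.4   34.2   67.9] F [0.5 0.6 0. ] clk 3.2 w -0.0329195727163922
turn [-0.   -0.01  0.  ]
(-61, 35, 67) [40.4 -0.8  1. ]
```

Call:
{"fn": "step_arm", "kwargs": {"motion": [{"dr": [0, 0, 0], "slide": [4, 0, 0], "jaw": 0}, {"dr": [0, 0, 0], "slide": [8, 0, 0], "jaw": 0}, {"dr": [0, 0, 0], "slide": [12, 0, 0], "jaw": 0}, {"dr": [0, 0, 0], "slide": [16, 0, 0], "jaw": 0}, {"dr": [0, 0, 0], "slide": [20, 0, 0], "jaw": 0}, {"dr": [0, 0, 0], "slide": [24, 0, 0], "jaw": 0}, {"dr": [0, 0, 0], "slide": [28, 0, 0], "jaw": 0}, {"dr": [0, 0, 0], "slide": [32, 0, 0], "jaw": 0}]}}

```text
clock: 4.2
position: [513.5, -35.5, 67.2]
ee_rot: [0.996, -0.093, 0.0, -0.0]
contact_force: [-1.1, -0.5, -0.1]
gripper_width: -0.3
grasp_force: 0.7
```

Run:
```python
from h import *
delta((-56,35,67))
a=optics.get_image("top")[130:260,220:360]; w=optics.get_image("wrist")
a=cv2.convertScaleAbs(cv2.resize(a,(400,371),interpolation=cv2.INTER_CUBIC),alpha=1.7)
w=cv2.resize(w[:, 100:420],(400,480)); b=np.zeros((480,800,3),np.uint8); b[:371,:400]=a; b[:,400:]=w
cv2.imwrite("pics/c3.png",b)
```

```text
now shaker [-69.6  34.1  67.2] F [-1.1 -0.5 -0.1] clk 4.2 w -0.2714811660861137
turn [-0. -0.  0.]
(-56, 35, 67) [13.6 -0.9  0.2]
```

View pics/c3.png

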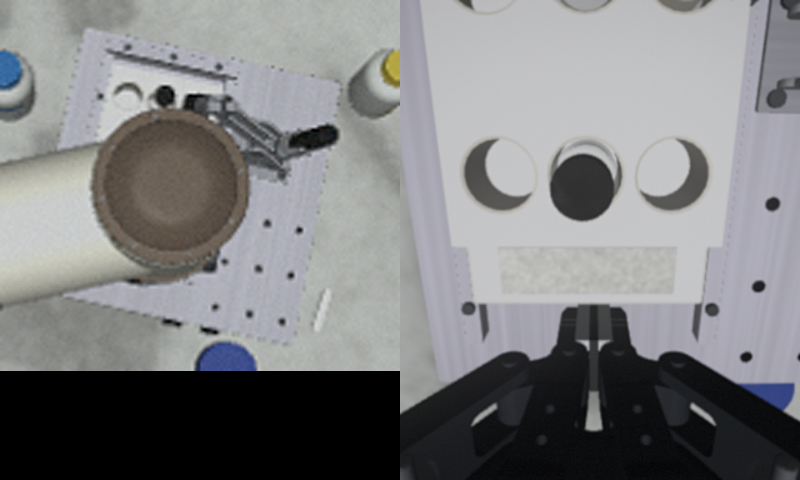

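The wrist view shows the fingertips against the ledge front at (593,305), and the top view shows the rack nearer the fence with its vials standing. I'll continue slowly.

Call:
{"fn": "step_arm", "kwargs": {"motion": [{"dr": [0, 0, 0], "slide": [2, 0, 0], "jaw": 0}, {"dr": [0, 0, 0], "slide": [4, 0, 0], "jaw": 0}, {"dr": [0, 0, 0], "slide": [6, 0, 0], "jaw": 0}, {"dr": [0, 0, 0], "slide": [7, 0, 0], "jaw": 0}, {"dr": [0, 0, 0], "slide": [8, 0, 0], "jaw": 0}, {"dr": [0, 0, 0], "slide": [9, 0, 0], "jaw": 0}, {"dr": [0, 0, 0], "slide": [10, 0, 0], "jaw": 0}, {"dr": [0, 0, 0], "slide": [11, 0, 0], "jaw": 0}]}}

```text
clock: 5.3
position: [524.0, -37.6, 67.3]
ee_rot: [0.996, -0.093, -0.0, 0.0]
contact_force: [-4.1, 0.5, 2.9]
gripper_width: -0.1
grasp_force: 1.9
```

Now at x ≈ -59 with 4 N of sliding friction. I'll use smaller steps until the force rises.

Call:
{"fn": "step_arm", "kwargs": {"motion": [{"dr": [0, 0, 0], "slide": [0.5, 0, 0], "jaw": 0}, {"dr": [0, 0, 0], "slide": [1, 0, 0], "jaw": 0}, {"dr": [0, 0, 0], "slide": [1.5, 0, 0], "jaw": 0}, {"dr": [0, 0, 0], "slide": [2, 0, 0], "jaw": 0}, {"dr": [0, 0, 0], "slide": [2.5, 0, 0], "jaw": 0}, {"dr": [0, 0, 0], "slide": [3, 0, 0], "jaw": 0}, {"dr": [0, 0, 0], "slide": [3.5, 0, 0], "jaw": 0}, {"dr": [0, 0, 0], "slide": [4, 0, 0], "jaw": 0}]}}

```text
clock: 6.3
position: [527.0, -38.2, 67.2]
ee_rot: [0.996, -0.093, -0.001, 0.0]
contact_force: [-6.3, 2.8, 5.4]
gripper_width: -0.1
grasp_force: 3.3
```

Call:
{"fn": "step_arm", "kwargs": {"motion": [{"dr": [0, 0, 0], "slide": [0.3, 0, 0], "jaw": 0}, {"dr": [0, 0, 0], "slide": [0.6, 0, 0], "jaw": 0}, {"dr": [0, 0, 0], "slide": [0.9, 0, 0], "jaw": 0}, {"dr": [0, 0, 0], "slide": [1.2, 0, 0], "jaw": 0}, {"dr": [0, 0, 0], "slide": [1.5, 0, 0], "jaw": 0}, {"dr": [0, 0, 0], "slide": [1.8, 0, 0], "jaw": 0}, {"dr": [0, 0, 0], "slide": [2, 0, 0], "jaw": 0}, {"dr": [0, 0, 0], "slide": [2, 0, 0], "jaw": 0}]}}

```text
clock: 7.3
position: [527.0, -38.3, 67.0]
ee_rot: [0.996, -0.093, -0.003, 0.0]
contact_force: [-10.1, 4.3, 7.8]
gripper_width: -0.1
grasp_force: 5.3
```

Call:
{"fn": "step_arm", "kwargs": {"motion": [{"dr": [0, 0, 0], "slide": [0.5, 0, 0], "jaw": 0}, {"dr": [0, 0, 0], "slide": [1, 0, 0], "jaw": 0}, {"dr": [0, 0, 0], "slide": [1.5, 0, 0], "jaw": 0}, {"dr": [0, 0, 0], "slide": [2, 0, 0], "jaw": 0}, {"dr": [0, 0, 0], "slide": [2, 0, 0], "jaw": 0}, {"dr": [0, 0, 0], "slide": [2, 0, 0], "jaw": 0}, {"dr": [0, 0, 0], "slide": [2, 0, 0], "jaw": 0}, {"dr": [0, 0, 0], "slide": [2, 0, 0], "jaw": 0}]}}

```text
clock: 8.3
position: [527.0, -38.6, 66.7]
ee_rot: [0.996, -0.093, -0.005, 0.0]
contact_force: [-13.5, 6.6, 10.5]
gripper_width: -0.0
grasp_force: 7.4
```

Stalled against the fence with the force rising, so the rack is home. Retreating back and up.

Call:
{"fn": "step_arm", "kwargs": {"motion": [{"dr": [0, 0, 0], "slide": [-8, 0, 0], "jaw": 0}, {"dr": [0, 0, 0], "slide": [-20, 0, 0], "jaw": 0}, {"dr": [0, 0, 0], "slide": [-30, 0, -10], "jaw": 0}, {"dr": [0, 0, 0], "slide": [-36, 0, -50], "jaw": 0}, {"dr": [0, 0, 0], "slide": [-36, 0, -100], "jaw": 0}, {"dr": [0, 0, 0], "slide": [-36, 0, -150], "jaw": 0}, {"dr": [0, 0, 0], "slide": [-36, 40, -155], "jaw": 0}, {"dr": [0, 0, 0], "slide": [-36, 95, -155], "jaw": 0}]}}

```text
clock: 9.3
position: [479.6, -125.9, 224.6]
ee_rot: [0.996, -0.091, 0.003, -0.0]
contact_force: [0.9, -0.8, -0.4]
gripper_width: 0.1
grasp_force: 0.0
```

Run:
```python
from h import *
s=80
def tgt(th,s=80,x=40):
    a=np.radians(75)-th; return (x,round(-67-s*np.cos(a)+8.5*np.sin(a)+14,1),round(74+s*np.sin(a)+8.5*np.cos(a),1))
delta((40,-60,220),*[tgt(t) for t in(-.1,0,.2,.4,.6,.8,.95,1.05,1.17)])
w=optics.get_image("wrist"); t=optics.get_image("top")[130:260,220:360]
b=np.zeros((384,800,3),np.uint8); b[:,:400]=w[:,56:456]; b[:371,400:]=cv2.convertScaleAbs(cv2.resize(t,(400,371),interpolation=cv2.INTER_CUBIC),alpha=1.7)
cv2.imwrite("pics/c4.png",b)
```

```text
now shaker [-86.2 -61.1 224.6] F [ 0.9 -0.8 -0.4] clk 9.3 w 0.07938429003235206
turn [-0.01 -0.04  0.02]
(40, -60, 220) [126.1  -0.7   5.3]
(40, np.float64(-57.5), np.float64(154.3)) [125.8  -3.1  71. ]
(40, np.float64(-65.5), np.float64(153.5)) [125.8   4.9  71.7]
(40, np.float64(-81.0), np.float64(149.4)) [125.7  20.4  75.8]
(40, np.float64(-95.5), np.float64(142.3)) [125.6  34.9  82.9]
(40, np.float64(-108.2), np.float64(132.5)) [125.5  47.6  92.7]
(40, np.float64(-118.7), np.float64(120.4)) [125.4  58.1 104.8]
(40, np.float64(-124.9), np.float64(110.1)) [125.4  64.3 115.1]
(40, np.float64(-128.2), np.float64(102.7)) [125.3  67.6 122.5]
(40, np.float64(-131.1), np.float64(93.5)) [125.2  70.6 131.7]
```

View pics/c4.png

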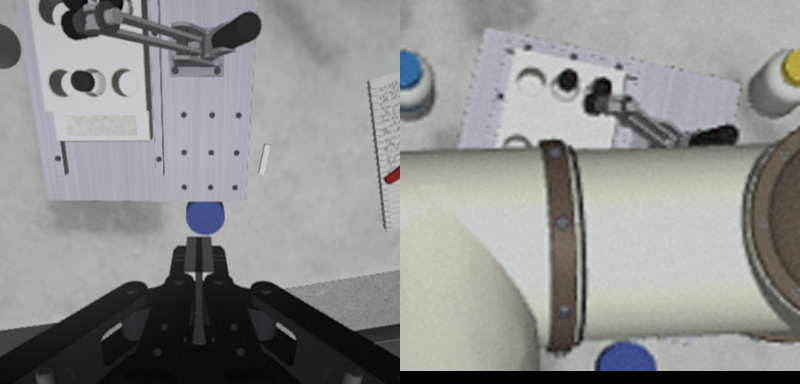

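Wrist and top views show the rack against the fence with the vials standing. The grip tip is at (250,22) in the wrist half. I'll move over the gap between grip and bar, then descend.

Call:
{"fn": "step_arm", "kwargs": {"motion": [{"dr": [0, 0, 0], "slide": [40, -3, 0], "jaw": 0}, {"dr": [0, 0, 0], "slide": [85, -4, 0], "jaw": 0}, {"dr": [0, 0, 0], "slide": [125, -5, 0], "jaw": 0}, {"dr": [0, 0, 0], "slide": [125, -5, 0], "jaw": 0}, {"dr": [0, 0, 0], "slide": [125, -5, 0], "jaw": 0}, {"dr": [0, 0, 0], "slide": [125, -5, 10], "jaw": 0}, {"dr": [0, 0, 0], "slide": [125, -5, 20], "jaw": 0}, {"dr": [0, 0, 0], "slide": [125, -5, 30], "jaw": 0}]}}

```text
clock: 10.4
position: [602.0, -143.8, 191.6]
ee_rot: [0.996, -0.093, -0.0, -0.0]
contact_force: [0.1, -0.9, -0.4]
gripper_width: 0.4
grasp_force: 0.0
```

Run:
```python
from h import *
delta((40,-56,155))
w=optics.get_image("wrist"); t=optics.get_image("scene")[160:300,190:370]
b=np.zeros((384,900,3),np.uint8)[:,:800]; b[:,:400]=w[:,56:456]; b[:311,400:]=cv2.resize(t,(400,311),interpolation=cv2.INTER_CUBIC)
cv2.imwrite("pics/c5.png",b)
```

```text
now shaker [ 37.4 -56.  191.6] F [ 0.1 -0.9 -0.4] clk 10.4 w 0.413252051653672
turn [-0.  0.  0.]
(40, -56, 155) [ 2.6  0.  36.6]
```

View pics/c5.png

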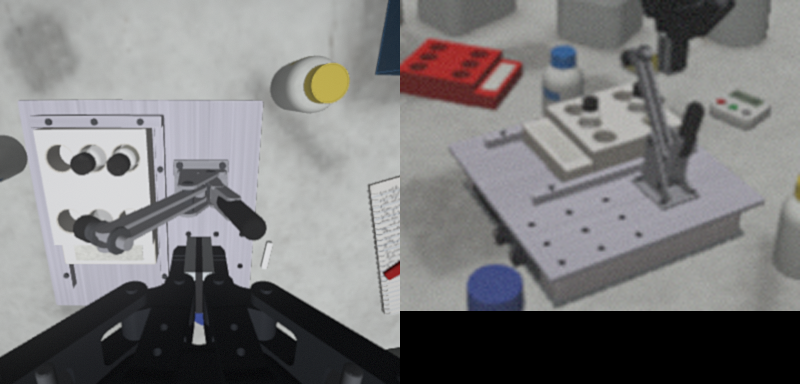

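The wrist view shows the fingertips (200,240) between the bar (120,240) and grip tip (250,228), in the clamp's plane. The rack is flush with the fence at row 125. I'll descend.

Call:
{"fn": "step_arm", "kwargs": {"motion": [{"dr": [0, 0, 0], "slide": [2, 0, 6], "jaw": 0}, {"dr": [0, 0, 0], "slide": [2, 0, 12], "jaw": 0}, {"dr": [0, 0, 0], "slide": [2, 0, 18], "jaw": 0}, {"dr": [0, 0, 0], "slide": [2, 0, 24], "jaw": 0}, {"dr": [0, 0, 0], "slide": [2, 0, 30], "jaw": 0}, {"dr": [0, 0, 0], "slide": [2, 0, 36], "jaw": 0}, {"dr": [0, 0, 0], "slide": [2, 3, 36], "jaw": 0}, {"dr": [0, 0, 0], "slide": [2, 6, 36], "jaw": 0}]}}

```text
clock: 11.5
position: [603.6, -150.4, 156.5]
ee_rot: [0.996, -0.093, 0.0, 0.0]
contact_force: [-0.6, -0.0, -0.3]
gripper_width: -0.2
grasp_force: 0.0
```

Run:
```python
from h import *
def tgt(th,s=80,x=40):
    a=np.radians(75)-th; return (x,round(-67-s*np.cos(a)+8.5*np.sin(a)+14,1),round(74+s*np.sin(a)+8.5*np.cos(a),1))
delta(*[tgt(t) for t in(0,.1,.2,.3,.4,.5,.6,.7,.8,.9,1,1.1,1.2)])
```

```text
now shaker [ 40.2 -62.2 156.5] F [-0.6 -0.  -0.3] clk 11.5 w -0.16155447195392098
turn [ 0. -0.  0.]
(40, np.float64(-65.5), np.float64(153.5)) [-0.2  3.3  3. ]
(40, np.float64(-73.4), np.float64(151.8)) [-0.2 11.2  4.7]
(40, np.float64(-81.0), np.float64(149.4)) [-0.2 18.8  7.1]
(40, np.float64(-88.4), np.float64(146.2)) [-0.2 26.2 10.3]
(40, np.float64(-95.5), np.float64(142.3)) [-0.3 33.3 14.2]
(40, np.float64(-102.1), np.float64(137.8)) [-0.3 39.9 18.7]
(40, np.float64(-108.2), np.float64(132.5)) [-0.3 46.  24. ]
(40, np.float64(-113.8), np.float64(126.7)) [-0.3 51.6 29.8]
(40, np.float64(-118.7), np.float64(120.4)) [-0.3 56.5 36.1]
(40, np.float64(-123.0), np.float64(113.6)) [-0.3 60.8 42.9]
(40, np.float64(-126.6), np.float64(106.4)) [-0.3 64.4 50.1]
(40, np.float64(-129.5), np.float64(98.9)) [-0.3 67.3 57.6]
(40, np.float64(-131.6), np.float64(91.2)) [-0.3 69.4 65.3]
```

Call:
{"fn": "step_arm", "kwargs": {"motion": [{"dr": [0, 0, 0], "slide": [0, 5, 3], "jaw": 0}, {"dr": [0, 0, 0], "slide": [0, 9, 4], "jaw": 0}, {"dr": [0, 0, 0], "slide": [0, 13, 5], "jaw": 0}, {"dr": [0, 0, 0], "slide": [0, 17, 6.5], "jaw": 0}, {"dr": [0, 0, 0], "slide": [0, 21, 8], "jaw": 0}, {"dr": [0, 0, 0], "slide": [0, 25, 10], "jaw": 0}, {"dr": [0, 0, 0], "slide": [0, 29, 12], "jaw": 0}, {"dr": [0, 0, 0], "slide": [0, 33, 14], "jaw": 0}]}}

```text
clock: 12.5
position: [597.3, -182.9, 142.2]
ee_rot: [0.996, -0.093, -0.0, 0.0]
contact_force: [-0.2, -0.1, 0.8]
gripper_width: 0.1
grasp_force: 0.3
```

Run:
```python
from h import *
def tgt(th,s=80,x=40):
    a=np.radians(75)-th; return (x,round(-67-s*np.cos(a)+8.5*np.sin(a)+14,1),round(74+s*np.sin(a)+8.5*np.cos(a),1))
delta(*[tgt(t) for t in(.4,.5,.6,.7,.8,.9,1,1.1,1.2)])
```

```text
now shaker [ 40.1 -95.3 142.2] F [-0.2 -0.1  0.8] clk 12.5 w 0.13896945448069675
turn [0. 0. 0.]
(40, np.float64(-95.5), np.float64(142.3)) [-0.1  0.2 -0.1]
(40, np.float64(-102.1), np.float64(137.8)) [-0.1  6.8  4.4]
(40, np.float64(-108.2), np.float64(132.5)) [-0.1 12.9  9.7]
(40, np.float64(-113.8), np.float64(126.7)) [-0.1 18.5 15.5]
(40, np.float64(-118.7), np.float64(120.4)) [-0.1 23.4 21.8]
(40, np.float64(-123.0), np.float64(113.6)) [-0.1 27.7 28.6]
(40, np.float64(-126.6), np.float64(106.4)) [-0.1 31.3 35.8]
(40, np.float64(-129.5), np.float64(98.9)) [-0.1 34.2 43.3]
(40, np.float64(-131.6), np.float64(91.2)) [-0.1 36.3 51. ]
```

In light contact and tracking the path. I'll carry on to about 0.8.

Call:
{"fn": "step_arm", "kwargs": {"motion": [{"dr": [0, 0, 0], "slide": [0, 3.5, 2], "jaw": 0}, {"dr": [0, 0, 0], "slide": [0, 7, 4.5], "jaw": 0}, {"dr": [0, 0, 0], "slide": [0, 10, 7], "jaw": 0}, {"dr": [0, 0, 0], "slide": [0, 13, 10], "jaw": 0}, {"dr": [0, 0, 0], "slide": [0, 16, 13], "jaw": 0}, {"dr": [0, 0, 0], "slide": [0, 18.5, 15.5], "jaw": 0}, {"dr": [0, 0, 0], "slide": [0, 21, 18.5], "jaw": 0}, {"dr": [0, 0, 0], "slide": [0, 23.5, 22], "jaw": 0}]}}

```text
clock: 13.5
position: [593.0, -205.9, 120.2]
ee_rot: [0.996, -0.093, 0.0, 0.0]
contact_force: [0.4, -0.8, 1.5]
gripper_width: 0.2
grasp_force: 0.4
```

Run:
```python
from h import *
delta((40,-118.7,120.4))
w=optics.get_image("wrist"); t=optics.get_image("scene")[160:300,190:370]
b=np.zeros((384,800,3),np.uint8); b[:,:400]=w[:,56:456]; b[:311,400:]=cv2.resize(t,(400,311),interpolation=cv2.INTER_CUBIC)
cv2.imwrite("pics/c6.png",b)
```

```text
now shaker [  40.1 -118.7  120.2] F [ 0.4 -0.8  1.5] clk 13.5 w 0.17355567649431172
turn [ 0. -0.  0.]
(40, -118.7, 120.4) [-0.1  0.  -0.2]
```

View pics/c6.png

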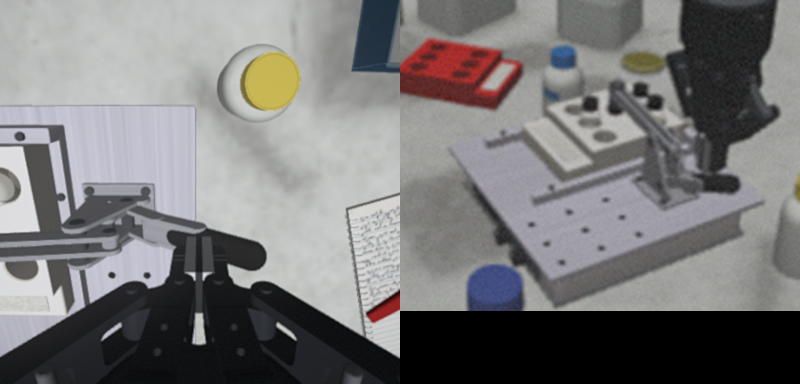

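The handle is over, with the grip under the fingertips at (215,245). The foot has come down between the vial rows. Now I'll push through the dead point.

Call:
{"fn": "step_arm", "kwargs": {"motion": [{"dr": [0, 0, 0], "slide": [0, 2, 3.5], "jaw": 0}, {"dr": [0, 0, 0], "slide": [0, 4, 7], "jaw": 0}, {"dr": [0, 0, 0], "slide": [0, 6, 10.5], "jaw": 0}, {"dr": [0, 0, 0], "slide": [0, 8, 14], "jaw": 0}, {"dr": [0, 0, 0], "slide": [0, 9.5, 17.5], "jaw": 0}, {"dr": [0, 0, 0], "slide": [0, 10.5, 21], "jaw": 0}, {"dr": [0, 0, 0], "slide": [0, 11.5, 24], "jaw": 0}, {"dr": [0, 0, 0], "slide": [0, 12, 27], "jaw": 0}]}}

```text
clock: 14.6
position: [590.6, -217.6, 92.5]
ee_rot: [0.996, -0.093, -0.0, -0.0]
contact_force: [-0.1, 0.2, -0.1]
gripper_width: 0.2
grasp_force: 0.0
```

Force has dropped to zero at the expected stop height, so it snapped. I'll retreat straight up and check.

Call:
{"fn": "step_arm", "kwargs": {"motion": [{"dr": [0, 0, 0], "slide": [0, 0, -10], "jaw": 0}, {"dr": [0, 0, 0], "slide": [0, 0, -30], "jaw": 0}, {"dr": [0, 0, 0], "slide": [0, 0, -60], "jaw": 0}, {"dr": [0, 0, 0], "slide": [0, 0, -100], "jaw": 0}, {"dr": [0, 0, 0], "slide": [-40, 0, -130], "jaw": 0}, {"dr": [0, 0, 0], "slide": [-90, 0, -130], "jaw": 0}, {"dr": [0, 0, 0], "slide": [-110, 0, -130], "jaw": 0}, {"dr": [0, 0, 0], "slide": [-110, 0, -130], "jaw": 0}]}}

```text
clock: 15.6
position: [481.9, -197.0, 224.9]
ee_rot: [0.996, -0.093, 0.001, 0.0]
contact_force: [-0.7, 0.5, -0.2]
gripper_width: -0.1
grasp_force: 0.0
```

Run:
```python
from h import *
delta((40,-118.7,120.4))
w=optics.get_image("wrist"); t=optics.get_image("scene")[160:300,190:370]
b=np.zeros((384,800,3),np.uint8); b[:,:400]=w[:,:400]; b[:311,400:]=cv2.resize(t,(400,311),interpolation=cv2.INTER_CUBIC)
cv2.imwrite("pics/c7.png",b)
for a in(8,15,20): 
    a=np.radians(a); p=proj("scene",sw((40,-67-104*np.cos(a),74+104*np.sin(a)))); print(np.degrees(a),(p-[190,160])*400/180+[400,0])
```

```text
now shaker [ -70.7 -130.5  224.9] F [-0.7  0.5 -0.2] clk 15.6 w -0.10816109424592923
turn [-0.   -0.02  0.  ]
(40, -118.7, 120.4) [110.5 -11.8 104.8]
8.0 [741.36049685 229.51550805]
14.999999999999998 [741.1725433  216.51523165]
20.0 [740.30496198 206.7577562 ]
```

View pics/c7.png

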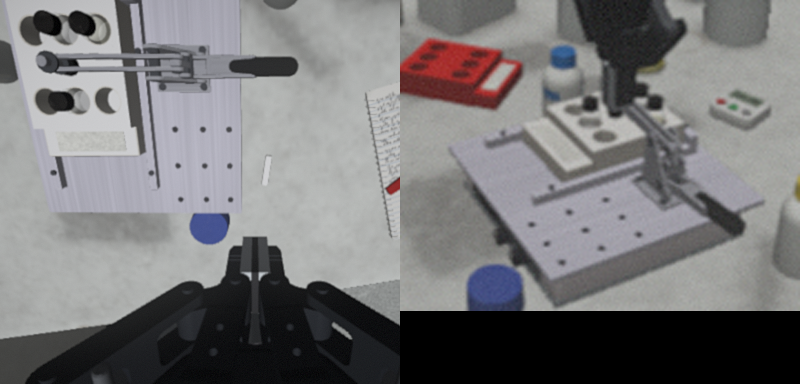

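The handle tip is at (740,229), which matches 8° above level, so the clamp is locked. The foot is on the rack between the vial rows, the vials are standing, and the stir bar and cap are in place.

```bash
python3 -c "
from bench import arm
print(arm.job_done())"
```

```text
the job is handed in; nothing more can be done
None
```

The rack is pushed fully home against the fence, the toggle clamp is locked with its foot on the rack between the upright vials, and the job was handed in with the robot clear at about 16 s.

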